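Close the shaker's squeeze-lever clamp on a tin

ROBOT

A 6-joint arm with a two-finger parallel gripper is mounted at the origin on a cart in front of the work surface, level with it; the furniture and walls round the work are solid. World frame = base frame: x ahead of the robot, y to its left, z up, the work surface at z = 0. Lengths are in m, angles in degrees, forces in N, time in s.
With the tool pointing down it reaches from about 0.325 to 0.775 m from the base axis. Payload 5.5 kg.
Tool frame: the origin (TCP) lies at the centre of the arm's flange, where the gripper is bolted on; the fingertips stand 182 mm ahead of it and the grasp point (between the pads) lies 163 mm ahead of it; z points along the fingers, y is the line along which they close (so a half turn about z gives the same grasp; the last joint's range is limited). The gripper opens to 88 mm and grips with 3 to 60 N. Pads are 20 mm wide; open, the fingers measure 115 mm over their backs; the gripper's body (75 mm by 178 mm) begins 61 mm behind the grasp point.
Start: joints at [-77.561, 5.22, 70.514, -0, 104.267, -3.249], TCP at [0.162, -0.578, 0.405] pointing down, gripper open.
Joint ranges: [-164.24, 164.24], [-49.07, 125.15], [9.68, 141.18], [-86.29, 266.29], [3.28, 154.24], [-151.56, 151.56]. Speed limits (degrees/s): [147.25, 147.25, 172.46, 180, 180, 180].

INTERFACE

Orientations are given as [roll, pitch, yaw] about the fixed x, y, z axes, in that order (R = Rz(yaw) Ry(pitch) Rx(roll)).
In Python, from station import r gives the robot as it stands. The module is installed in compiled form; this text tells all that it offers. Calls block until the motion is done:
- r.reach(position, orientation): joint-space move of the TCP to a pose.
- r.servo_line(position, rotation=None, speed=0.15): straight line of the TCP; rotation=None keeps the orientation; speed is the mean speed in m/s.
- r.move_joints(angles): joint-space move.
- r.let_go() and r.grab(squeeze=None): open the fingers fully, or close them until they stop; squeeze is the grip in N (None keeps the last).
- r.wait(seconds).
- r.inverse_kinematics(position, orientation): joint angles nearest the present ones, or None.
- r.sense(): the state.
- r.snapshot(name): name is "side" or "top"; returns a dict with "frame" (480x640x3 uint8, red, green, blue), "fx", "fy", "cx", "cy" (pixels), "R" (3x3) and "t" (3): a world point X has camera coordinates R X + t. Camera axes: x right, y down, z forward; pixel columns grow to the right and rows downward; lengths in m; the calibration is good to about 2 mm. A picture is of the moment at which its call begins. There is no depth.
A pose or a line that the arm cannot do raises r.IKError and nothing moves.
- r.hand_in(): hands the job in; it is judged then, once.
The state is a dict: "clock": time; "joints": joint angles; "joint_vel": joint speeds; "joint_torque": joint torques, N m; "tcp_pos": TCP position; "orientation": TCP orientation; "contact_force": force on the tool from outside, world axes, zero at the start; "torque": the same for the moment, N m; "opening": finger opening in m; "gripper_force": force on a finger pad.
Only numpy, scipy, OpenCV 4.12 (cv2) and the standard library are available. Lean on these libraries where they do the work, as an engineer would, in place of code of your own. Each camera call takes 0.05 s, during which the arm holds its last target. There are 200 camera calls.

TASK

The clamp bar on the bench shaker stands too far back, so the round tin in front of its push plate is loose. Hold the bar's release lever squeezed against its fixed post and slide the bar up so that its sprung plate presses the tin against the end fence, then let the lever go and see that its tooth has dropped fully into a notch with the plate still sprung against the tin. Do not ram the tooth against the notches or squeeze the plate solid on the tin, and leave the other things where they are.

Things in the scene. Friction and masses are not known exactly. Their poses are not given: they have to be found in the camera images.
- shaker: Fixed bench shaker, a white box with an aluminium deck 170 x 340 mm. Origin: under the centre of its footprint, on the worktop; z up, y along the long side towards the fence. Deck top 55 mm above the origin. A steel end fence, 80 mm wide in x, 34 mm above the deck, has its inner face at y = +145 mm. A rail runs along y over the middle of the deck.
- fence_face (a point): Middle of the fence's inner face, 15 mm above the deck, y = +145 mm in the shaker's frame.
- rail: Fixed dark rail on the deck, 16 mm wide, 12 mm high; origin at the middle of the deck top, axes as the shaker's. On it a steel toothed strip: notches 5.2 mm wide, 4.5 mm deep, every 12 mm along y. The strip sits in slotted holes, so where the notches lie along y is unknown and must be felt or seen. Strip and tooth bear 18 N; dragging the let-go tooth over the lands takes about 11 N of it.
- clamp_bar (a joint): Position in m of the clamp bar along shaker +y, towards the fence, 0 to 0.120; starts at 0 to 0.04, tooth in a notch or on a land. Bar origin: on the rail's middle line at deck height, at shaker y = -80 mm + this value. Aluminium saddle 54 x 60 mm, top 36 mm above the deck. Stiff guide: takes 4.5 N to slide and stays where it is left.
- post_top (a point): Middle of the top of the bar's fixed black post: 19 mm behind (-y) the bar's origin, 86 mm above the deck. The post is 26 mm wide in x, 10 mm thick in y (its rear face 24 mm behind the bar's origin), free from 36 mm up. Pushing its rear face towards +y moves the bar with the lever left free.
- lever (a joint): Release lever, rad: 0 let go with tooth fully in a notch, 0.20 squeezed to its stop, about 0.13 tooth on a land. Turns about x on a pivot 10 mm ahead (+y) of the bar origin, 18 mm above the deck; a spring returns it with 4 to 6 N at the grip. Squeezed, its top moves to -y and the tooth, 24 mm ahead of the pivot, 3.2 mm thick in y, upright flanks, lifts clear. Let go, the bar locks both ways.
- lever_top (a point): Middle of the top of the black lever paddle, 26 mm wide in x, 8 mm thick in y, front face 18 mm ahead (+y) of the bar origin when let go, top 86 mm above the deck. Post and paddle measure 42 mm over their outer faces along y when let go, about 32 mm squeezed: pinch both from above along y, 62 to 72 mm above the deck.
- push_plate (a joint): How far in m the steel push plate is pressed back into the bar against its springs: 0 free, 0.021 solid. Spring force 1 N at first touch, then 0.2 N per mm. The plate is 70 mm wide, 3 to 31 mm above the deck, cut out below over the rail.
- plate_face (a point): Middle of the plate's front face, 75 mm ahead (+y) of the bar's origin when free, 26 mm above the deck.
- tin: Round aluminium tin with a lid, 57 mm over the lid rim, 54 to 56 mm across where plate and fence bear, 31 mm high, standing loose on the deck between plate and fence, 2 to 10 mm off the fence. Origin: centre of its underside.
- spare_tin: Smaller round tin, 50 mm diameter, 27 mm high, standing on the deck's rear corner at the end away from the fence; bystander. Origin: centre of its underside.
- ring: Brown metal ring, 62 mm diameter, 35 mm high, on the worktop to the left; bystander. Origin: centre of its underside.
- watch: Stopwatch, 71 x 60 x 18 mm, on the worktop to the left; bystander. Origin: centre of its underside.
Things that resemble listed ones, but are neither listed nor needed, are in the scene too. Leave any blue or red look-alike of the tin alone.

How it is judged (in metres and radians):
On the way:
1. with the lever held squeezed the bar has been slid up until its plate bears on the tin (value of joint lever above 0.15 rad and value of joint clamp_bar above 0.07 m and value of joint push_plate above 0.0008 m and contact force between the fingers and lever above 1 N), for 0.1 s.
At the end, for the whole second after the job is handed in: The lever is let go with its tooth fully in a notch (lever angle under 0.06), the tin stands upright and still against the fence, and the plate is sprung against it, pressed back between 1 and 19.5 mm (value of joint lever below 0.06 rad and value of joint push_plate between 0.001 and 0.0195 m and contact force between push_plate and tin above 0.5 N and contact force between tin and shaker above 0.5 N and horizontal distance between tin and fence_face below 0.034 m and angle between tin's own z axis and vertical below 0.1 rad and linear speed of tin below 0.01 m/s and velocity of joint clamp_bar below 0.005 m/s); the robot touches nothing.
It fails at once if tooth rammed against the notched strip (over 18 N) (contact force between lever and rail above 18 N).
It fails at once if tin squeezed with over 15 N (contact force between push_plate and tin above 15 N).
It fails at once if tin tipped or lifted (angle between tin's own z axis and vertical above 0.3 rad).
It fails at once if a bystander moved by over 15 mm (distance of any of spare_tin, ring, watch from where it was at the start of the episode above 0.015 m).
It also fails if it takes over 59 s, if anything falls off the work surface, if the arm or the gripper's body presses on something with over 40 N, if the wrist force passes 120 N, or if a joint passes its speed limit or range.

## Working session

There is one attempt and no reset: what is moved stays moved. The work goes in short steps, each a Python script; the robot and the scene stay as the last script left them, time stands still between calls to the robot, and variables do not carry over. Pictures are saved under pics/ and viewed, at most 10 in all, crops included, and the job is handed in when it is done.

```bash
mkdir -p pics
python3 - <<'E'
from station import r
import cv2,numpy as np,json
for n in("side","top"):
    s=r.snapshot(n); cv2.imwrite(f"pics/{n}0.png",s["frame"][:,:,::-1])
    print(n,s["fx"],s["fy"],s["cx"],s["cy"],np.round(s["R"],4).tolist(),np.round(s["t"],4).tolist())
    R=np.array(s["R"]);print("cam at",-R.T@np.array(s["t"]))
print(r.sense())
E
```

```text
side 575.4528310258156 575.4528310258156 311.99171968214057 239.5740896317884 [[-0.935, -0.3544, -0.0133], [-0.2074, 0.5767, -0.7902], [0.2877, -0.7361, -0.6127]] [0.4143, 0.2494, 1.2234]
cam at [0.08712463 0.90351102 0.95214452]
top 538.2207069685255 538.2207069685255 321.6545889406086 235.4946502310966 [[0.0109, -0.9996, 0.0254], [-0.9992, -0.0118, -0.038], [0.0383, -0.0249, -0.999]] [-0.1384, 0.507, 1.2843]
cam at [ 0.45888781 -0.10035157  1.30578398]
{'clock': 0.1, 'joints': array([-7.75612434e+01,  5.25996762e+00,  7.05732434e+01,  4.92954370e-04,
        1.04266655e+02, -3.24914712e+00]), 'joint_vel': array([ 0.02089101, -0.08527071, -0.08438729,  0.09064533,  0.07990816,
        0.04562092]), 'joint_torque': array([ 2.50890444e-03, -4.47857809e+01, -4.07568169e+01,  7.00776069e-02,
        2.84383009e-02, -9.95431765e-05]), 'tcp_pos': array([ 0.16224628, -0.57771027,  0.40362453]), 'orientation': array([-1.79900322e+02, -6.13737970e-03,  1.56880195e+01]), 'contact_force': array([-0.12733046,  0.16053654, -0.35747247]), 'torque': array([-0.00519886, -0.01372234, -0.05180247]), 'gripper_force': 0.0, 'opening': 0.08781335372251678}
```

View pics/side0.png

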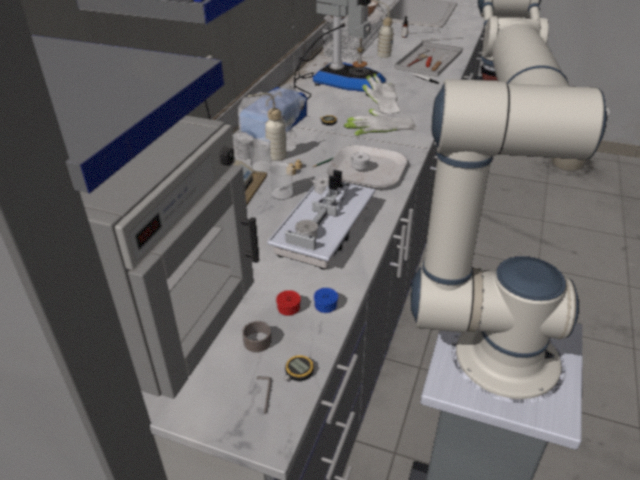

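View pics/top0.png

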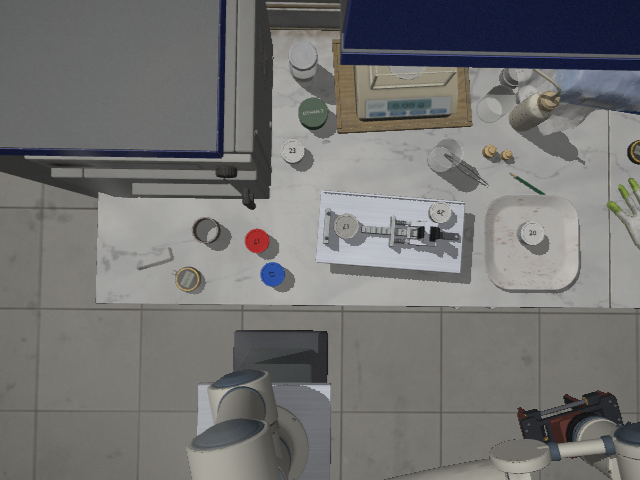

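The top view shows the shaker deck from about (320,193) to (465,272). The fence is at col ~327, the tin at (347,227), the bar at (400–440,232) and the spare tin at (440,212). In the side view the bar and its lever are near (335,180). I'll zoom in next.

Run:
```python
import cv2,numpy as np
a=cv2.imread("pics/top0.png")[180:290,305:480]; b=cv2.imread("pics/side0.png")[160:275,260:390]
cv2.imwrite("pics/topc.png",cv2.resize(a,None,fx=4.5,fy=4.5,interpolation=cv2.INTER_CUBIC))
cv2.imwrite("pics/sidec.png",cv2.resize(b,None,fx=5,fy=5,interpolation=cv2.INTER_CUBIC))
```

```text
(no output)
```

View pics/topc.png

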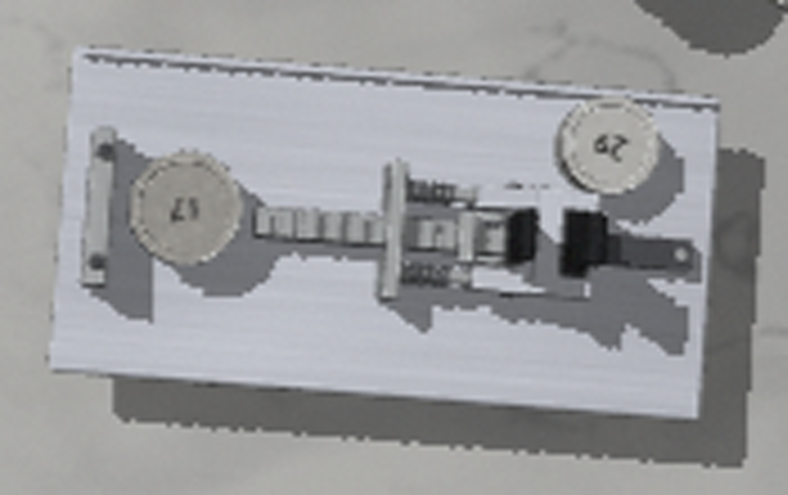

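View pics/sidec.png

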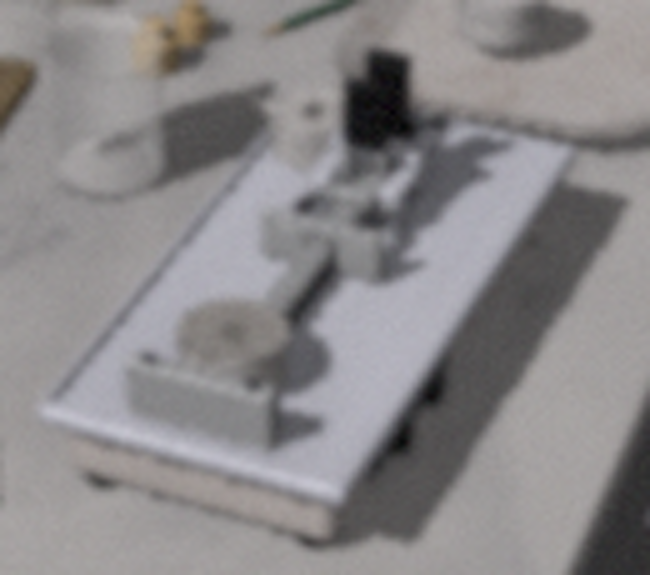

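The top crop shows the deck corners at about (75,48), (718,102), (697,417) and (50,370). The post's rear top edge is at x≈607, the paddle's rear edge at x≈537, and the plate's front top edge at x≈385. The tin is at (186,208). The side crop shows three deck corners at (42,410), (340,497) and (575,150), with the post and paddle at about (390,50) and (365,80).

```bash
cat > h.py <<'E'
from station import r
import numpy as np,cv2
from scipy.optimize import least_squares
def proj(s,X):
    c=np.asarray(X)@np.array(s["R"]).T+s["t"]; return c[...,:2]/c[...,2:]*[s["fx"],s["fy"]]+[s["cx"],s["cy"]]
def tri(s1,p1,s2,p2,x0=(.5,-.2,.05)):
    f=lambda X:np.r_[proj(s1,X)-p1,proj(s2,X)-p2]
    o=least_squares(f,x0); return o.x,np.abs(o.fun).max()
def w(p,L): # shaker->world, p=(x,y,th)
    L=np.atleast_2d(L); c,s=np.cos(p[2]),np.sin(p[2])
    return np.c_[p[0]+c*L[:,0]-s*L[:,1],p[1]+s*L[:,0]+c*L[:,1],L[:,2]]
E
python3 - <<'E'
from h import *
T=r.snapshot("top");S=r.snapshot("side")
tp=lambda *a:np.array(a)/4.5+[305-.39,180-.39]
sp=lambda *a:np.array(a)/5+[260-.4,160-.4]
for n,a,b in [("fl",(75,48),(42,410)),("fr",(50,370),(340,497)),("br",(697,417),(575,150)),("fenceL",(95,130),(128,358)),("tin",(186,208),(232,333)),("post rear r?",(606,276),(408,58)),("post rear l",(607,210),(373,50))]:
    x,e=tri(T,tp(*a),S,sp(*b)); print(n,np.round(x,4),round(e,2))
L=np.array([[.085,.17,.055],[.085,-.17,.055],[-.085,-.17,.055],[-.085,.17,.055]])
P=np.array([tp(75,48),tp(718,102),tp(697,417),tp(50,370)]);Q=np.array([sp(42,410),sp(575,150),sp(340,497)])
f=lambda p:np.r_[(proj(T,w(p,L))-P).ravel(),(proj(S,w(p,L[[0,2,3]]))-Q).ravel()]
o=least_squares(f,[.46,-.3,0]);p=o.x;print(p,np.degrees(p[2]),np.round(o.fun,1))
# bar: y in shaker frame from top image pixel at known height
def yx(px,z):
    return least_squares(lambda v:proj(T,w(p,[v[0],v[1],z]))[0]-px,[0,0]).x
for n,a,z in [("post rear",(607,243),.141),("paddle rear",(537,236),.141),("plate front top",(386,228),.086),("fence inner top",(114,206),.089),("tin",(186,208),.086),("spare",(608,146),.082),("notch",(296,222),.07)]: print(n,np.round(yx(tp(*a),z),4))
np.save("p.npy",p)
E
```

```text
fl [ 0.612  -0.1298  0.0539] 0.31
fr [ 0.4459 -0.1184  0.0522] 0.21
br [ 0.4241 -0.4552  0.0532] 0.3
fenceL [ 0.5664 -0.1393  0.0917] 0.15
tin [ 0.5285 -0.1859  0.0843] 0.06
post rear r? [ 0.4975 -0.3852  0.1394] 1.64
post rear l [ 0.5255 -0.3876  0.1373] 0.84
[ 0.51780601 -0.29184993 -0.06536202] -3.7449678934763084 [-0.8 -0.6  0.7 -1.1  0.6  1.2 -0.8  0.6 -1.3 -0.   0.6 -0.5  0.7 -0.3]
post rear [-0.0009 -0.0946]
paddle rear [-0.0002 -0.0604]
plate front top [0.0013 0.0047]
fence inner top [0.0016 0.143 ]
tin [0.0035 0.1065]
spare [ 0.052  -0.1061]
notch [0.0017 0.0487]
```

The measurements agree: deck height about 53 mm, post top about 139 mm. Three features put the bar at q≈0.0096, with the lever near 0 and the tooth in a notch. Eight pitches (96 mm) forward gives about 12 mm of plate compression. Next I'll approach biased to the front, so that the lever finger does the squeezing, and start with a light 3 N touch.

```bash
cat >> h.py <<'E'
p=np.load("p.npy"); YAW=np.degrees(p[2]); B0=-.0704
def pose(y,z): return w(p,[0,y,z])[0]
def ysh():
    s=r.sense(); d=s["tcp_pos"][:2]-p[:2]; return -np.sin(p[2])*d[0]+np.cos(p[2])*d[1]
def show(n=""):
    s=r.sense(); print(n,"t",round(s["clock"],2),"y",round(ysh()*1e3,2),"z",round(s["tcp_pos"][2],4),"open",round(s["opening"]*1e3,2),"F",np.round(s["contact_force"],1),"g",round(s["gripper_force"],1))
E
python3 - <<'E'
from h import *
y=B0-.005
r.reach(pose(y,.38),[180,0,YAW]); show("above"); print(r.sense()["orientation"],r.sense()["joints"])
r.servo_line(pose(y,.285),speed=.08); show("down")
r.grab(3); show("touch"); r.wait(.5); show("touch")
T=r.snapshot("top");S=r.snapshot("side")
a=cv2.resize(T["frame"][180:280,390:490],(400,400));b=cv2.resize(S["frame"][110:230,270:390],(400,400))
cv2.imwrite("pics/touch.png",np.hstack([a,b])[:,:,::-1])
E
```

```text
above t 1.72 y -76.16 z 0.3801 open 87.45 F [-1.  -0.8  0.1] g 0.0
[ 1.79973805e+02  7.72153510e-03 -3.79760804e+00] [-3.87604839e+01  9.79052460e+00  6.80323647e+01 -2.64873332e-02
  1.02168427e+02  5.50315372e+01]
down t 3.06 y -75.48 z 0.2859 open 87.9 F [-0.1 -0.3 -0.2] g 0.0
touch t 3.86 y -74.93 z 0.285 open 42.43 F [-1.2  4.1  1.1] g 3.0
touch t 4.36 y -74.98 z 0.285 open 41.9 F [-0.8  5.8  0.9] g 3.0
```

View pics/touch.png

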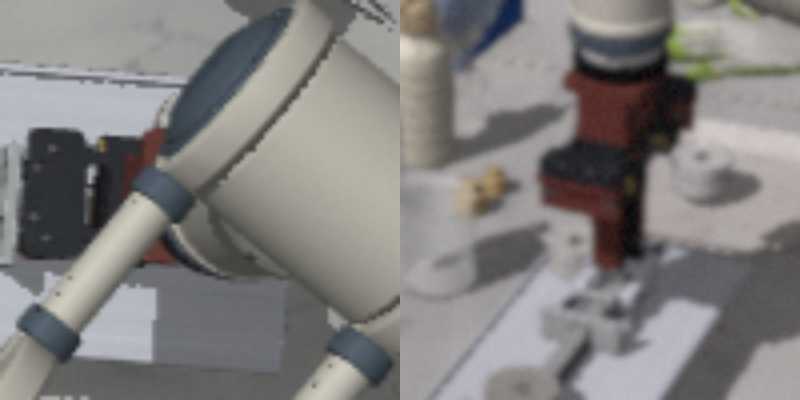

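The force reading (+5.8 N in y) shows that only the front finger touches the lever, at shaker y ≈ -54 mm. The hand actually has to sit rearward of the squeezed centre for the lever to reach its stop first, so my bias had the wrong sign. I'll open, shift 6 mm back, and squeeze gently.

Run:
```python
from h import *
r.let_go(); 
r.servo_line(pose(B0-.011,.285),speed=.04); r.wait(.3); show("moved")
r.grab(10); show("squeezed"); r.wait(.4); show("settled")
```

```text
moved t 5.91 y -81.32 z 0.285 open 87.72 F [-0.   0.2 -0.4] g 0.0
squeezed t 6.77 y -80.49 z 0.2858 open 35.45 F [-0.5  4.3  4.6] g 11.0
settled t 7.17 y -81.02 z 0.2857 open 35.59 F [-0.9  4.2  6. ] g 11.0
```

Both fingers now bear and the bar has slid back about 4 mm, so the tooth is clear. The 35.6 mm opening fits the stop at 0.2 rad, with the pads touching at the tips. I'll firm up the grip and slide forward.

Run:
```python
from h import *
r.grab(20); r.wait(.2); show("firm")
for y in (-.02,.0,.008,.014,.0188):
    r.servo_line(pose(y,.285),speed=.03); r.wait(.25); show(str(y))
T=r.snapshot("top");S=r.snapshot("side")
a=cv2.resize(T["frame"][180:280,310:410],(400,400));b=cv2.resize(S["frame"][150:270,265:385],(400,400))
cv2.imwrite("pics/fwd.png",np.hstack([a,b])[:,:,::-1])
```

```text
firm t 7.58 y -81.12 z 0.2858 open 34.81 F [-0.9  3.5  5.8] g 21.1
-0.02 t 10.03 y -20.55 z 0.2857 open 35.47 F [-0.3 -4.3  5.4] g 21.4
0.0 t 11.1 y -0.41 z 0.2857 open 35.24 F [-1.  -3.5  5.5] g 21.3
0.008 t 11.77 y 7.71 z 0.2857 open 35.31 F [-0.9 -2.5  5.7] g 21.3
0.014 t 12.37 y 13.46 z 0.2857 open 35.16 F [ 0.4 -4.6  5.1] g 21.4
0.0188 t 12.93 y 18.07 z 0.2857 open 35.48 F [-1.3 -5.2  6. ] g 21.4
```

View pics/fwd.png

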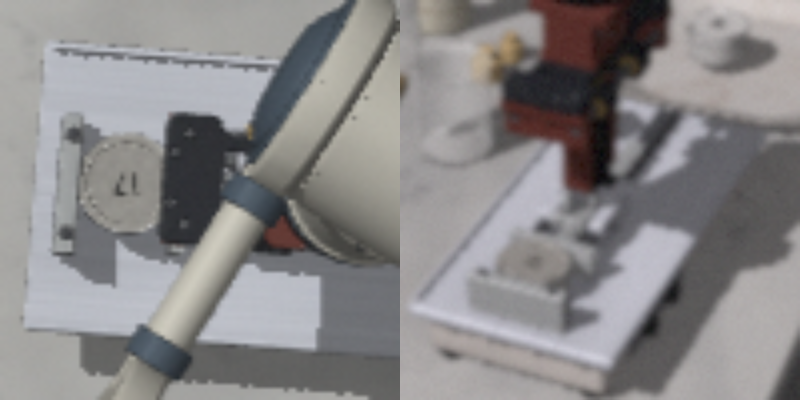

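The tin is against the fence and the plate is bearing on it. I'll nudge forward to the estimated notch centre, release, and check the lever angle with a light 3 N touch.

Run:
```python
from h import *
r.servo_line(pose(.0195,.285),speed=.02); r.wait(.3); show("nudge"); y0=ysh()
r.let_go(); r.wait(.3); show("released")
r.servo_line(pose(y0+.0055,.285),speed=.04); r.wait(.2)
r.grab(3); r.wait(.4); show("check")
```

```text
nudge t 13.57 y 18.51 z 0.2857 open 35.11 F [ 0.6 -6.8  5. ] g 21.5
released t 14.81 y 19.49 z 0.285 open 87.85 F [ 0.6  0.7 -0.4] g 0.0
check t 16.52 y 22.9 z 0.2849 open 43.76 F [ 1.3 -5.6 -2.3] g 3.0
```

Only the rear finger touched, with the post's rear at +1.0 mm, which puts the bar at +25.0 as planned. I'll shift back so the front finger feels the lever.

Run:
```python
from h import *
r.let_go(); r.servo_line(pose(.0203,.285),speed=.04); r.wait(.3); show("pre")
r.grab(3); show("check"); r.wait(.4); show("check")
```

```text
pre t 17.89 y 20.31 z 0.285 open 87.68 F [-0.1  0.   0.3] g 0.0
check t 18.69 y 20.94 z 0.285 open 42.4 F [-0.5  5.3  1.6] g 3.0
check t 19.09 y 20.95 z 0.285 open 42.06 F [0.1 5.2 1.3] g 3.0
```

The lever face is at bar + 17 mm, the same as in the original notched state, whereas on a land it would be about +14. Now I'll let go, retreat and look.

Run:
```python
from h import *
r.let_go(); r.servo_line(pose(.0203,.40),speed=.1)
r.move_joints([-77.56,5.22,70.51,0,104.27,-3.25]); r.wait(.3); show("away")
T=r.snapshot("top");S=r.snapshot("side")
a=cv2.resize(T["frame"][180:280,315:415],(400,400),interpolation=cv2.INTER_CUBIC);b=cv2.resize(S["frame"][150:270,265:385],(400,400),interpolation=cv2.INTER_CUBIC)
cv2.imwrite("pics/end.png",np.hstack([a,b])[:,:,::-1])
```

```text
away t 23.26 y -308.2 z 0.4047 open 87.94 F [-0.3 -0.3 -0.7] g 0.0
```

View pics/end.png

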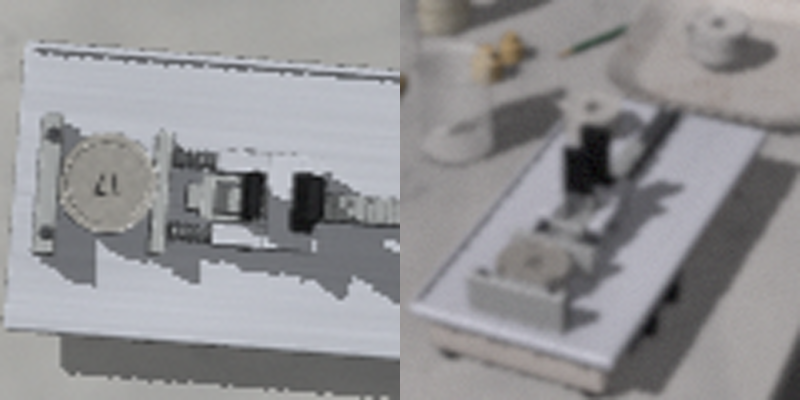

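The tin sits between the fence and the plate, with the springs visibly compressed and the paddle upright and apart from the post. The same light touch found the lever face at -54.0 mm before and +42.0 mm now. That is exactly 8 pitches with the lever at the same angle, so the tooth is in a notch.

```bash
python3 -c "
from station import r
print(r.hand_in())"
```

```text
the job is handed in; nothing more can be done
None
```

I slid the clamp bar forward 96 mm (8 notch pitches) and let the lever go with its tooth in a notch and the sprung plate pressing the tin against the fence, then handed the job in at about 23 s; no verdict was returned.

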